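# Load a pneumatic cylinder on the tray of a bench drying cabinet

## Robot

A 7-joint arm with a two-finger parallel gripper is mounted at the origin on the work surface. World frame = base frame: x ahead of the robot, y to its left, z up, the work surface at z = 0. Lengths are in m, angles in rad, forces in N, time in s.
With the tool pointing down it reaches from about 0.425 to 1.025 m from the base axis. Payload 9.4 kg.
Tool frame: the origin (TCP) lies at the very end of the fingers, on their centre line; the grasp point (between the pads) lies 19 mm behind it; z points along the fingers, y is the direction in which the jaws open and shut (so a half turn about z gives the same grasp; the last joint's range is limited). The gripper opens to 85 mm and grips with 20 to 120 N. Pads are 22 mm wide; open, the fingers measure 114 mm over their backs; the gripper's body (76 mm by 85 mm) begins 54 mm behind the grasp point. The pads swing forward as they close: fully open they stand 13 mm farther back than shut.
Start: joints at [1.184, 0.599, -0.003, 1.599, 0.002, 0.943, -0.08], TCP at [0.221, -0.69, 0.207] pointing down, gripper open.
Joint ranges: [-2.57, 2.57], [-0.35, 1.97], [-1.29, 1.29], [0.11, 2.56], [-1.05, 4.19], [0.11, 1.86], [-2.63, 2.63]. Speed limits (rad/s): [2.22, 2.22, 3.01, 3.01, 3.14, 3.14, 3.14].

## Interface

Orientations are given as a unit quaternion [x, y, z, w].
In Python, from workcell import bot gives the robot as it stands.
- The arm moves only by the tool send_rows, never from a script. Its arguments are lists of equal length, an entry for each row: "delta_pos": the shift along the tool's x, y, z normalised to -1 to 1, where 1 is 800 mm, a list of three; "rotation": the turn, a rotation vector about the tool's x, y, z normalised to -1 to 1, where 1 is pi rad, a list of three; "claw": the gripper's target within -1 to 1 (shut at 1, half-way at 0, fully open at -1). In form: {"delta_pos": [[dx, dy, dz], ...], "rotation": [[wx, wy, wz], ...], "claw": [claw, ...]}. A call has 1 to 12 rows; each row is the pose to reach, as a shift and turn from the pose commanded when the call began, along the tool's axes at that moment, turning the shorter way round; what a row does not reach only later rows make up. A row lasts 1/8 s, in which the tool goes at most 62.5 mm and 10.7 degrees, less where a joint would pass 70% of its speed; a pose out of reach is approached as far as the arm can. A call with a number of a shift or a turn outside -1 to 1 is refused whole. A call with a gripper value outside its range is refused whole. The fingers move at their own pace and stop on an object; "squeeze" is the grip in N (left out, the last holds). Time passes only in rows, so rows that repeat a pose let the fingers close. It gives the time, the measured TCP pose, the force and the opening at its end, in the units of the state.
- bot.get_state(): the state, without advancing time (a new reading comes with each control period).
- bot.read_camera(name): name is "side" or "top" or "wrist"; returns a dict with "pixels" (480x640x3 uint8, red, green, blue), "K" (3x3 intrinsics, pixels), "camera_from_world" (4x4, takes a point from world to camera coordinates). Camera axes: x right, y down, z forward; pixel columns grow to the right and rows downward; lengths in m; the calibration is good to about 2 mm. A picture is of the moment at which its call begins. There is no depth.
- bot.sign_off(): hands the job in, once; it reports no verdict.
The state is a dict: "clock": time; "joints": joint angles; "joint_vel": joint speeds; "joint_efforts": joint torques, N m; "position": TCP position; "orientation": TCP orientation; "ft_force": force on the tool from outside, world axes, zero at the start; "moment": the same for the moment, N m; "grip_width": opening from 0.0 (shut) to 1.0 (fully open).
Only numpy, scipy, OpenCV 4.12 (cv2) and the standard library are available. Lean on these libraries where they do the work, as an engineer would, in place of code of your own. Each camera call takes 0.05 s, during which the arm holds its last target. There are 200 camera calls.

## Task

Swing the door of the small white drying cabinet open until it stands at least square to the cabinet's front, then pull the tray all the way out and lay the pneumatic cylinder with the blue end blocks gently in the tray's two orange saddles, one end block down in each (the rod may point either way). Leave the door open, the tray fully out and the cylinder released, and do not disturb the valve, the gauge or the pot.

Things in the scene. Friction and masses are not known exactly. Their poses are not given: they have to be found in the camera images.
- cabinet_front (a point): Middle of the upper front edge of the white cabinet's shell, at 140 mm height. The cabinet is a box fixed on the bench, 260 deep (own x) x 240 wide (own y) x 140 mm high. Its own -x side is the front, closed by a grey door 60 mm deep that stands ahead of this point; own +y is its left seen from the robot.
- door (a joint): Hinge angle of the grey door (rad): 0 closed, grows as it opens towards the robot, end stop at 1.9. The hinge is the vertical line at the cabinet's front right edge (own -y); seen from above the door opens anticlockwise. The door is a hollow pan 240 wide, 60 deep, top edge at 134 mm height. It swings lightly and stays where it is left.
- door_hinge (a point): Point on the vertical hinge axis of the door, at 108 mm height, the height of point door_grip.
- door_grip (a point): Place to hold the door's handle: a vertical round steel bar, 11 mm thick, 45 mm off the door's outer face and 30 mm from the edge opposite the hinge. The bar spans 28 to 138 mm height; two posts join it to the door at 42 and 72 mm height, above that it stands free all round. Point on the bar's axis, at 108 mm height; axes turn with the door (-x points out of the door's face).
- tray (a joint): How far the tray is pulled out (m): 0 in, end stop at 0.16 (fully out). Slides along the cabinet's -x with about 2.5 N friction and stays where it is left.
- tray_grip (a point): Place to hold the tray's handle, hidden by the closed door and free when the door is open: a vertical round steel bar, 11 mm thick, 37 mm in front of the tray's front panel (panel top at 78 mm height). The bar spans 34 to 119 mm height; posts join it to the tray at 48 and 66 mm, above that it stands free. Point on the bar's axis at 95 mm height.
- saddles (a point): Where the seated cylinder's centre belongs: midway between the tray's two orange saddles, 60 mm high, 118 mm behind the tray's handle bar; moves with the tray. Axes as the cabinet's; the cylinder lies along own y. Saddles: 43 mm either side along y, 22 mm long, rests at 38 mm height, flared walls 18 mm high, 50 mm apart at the bottom, 62 at the mouth. Between them is room for fingers.
- cylinder_center (a point): Centre of the loose pneumatic cylinder (0.25 to 0.5 kg), 22 mm above its underside, half-way along its body. It lies on the bench along own x: two blue end blocks 44 x 44 mm square and 22 mm long, centred 44 mm either side of the centre; between them a round aluminium barrel 66 mm long and 36 mm thick, to be gripped across; a 12 mm steel rod sticks out 22 mm at own +x.
- valve: Bystander: black valve block 50 x 60 x 34 mm with two brass ports up to 46 mm; origin at the centre of its underside.
- gauge: Bystander: round pressure gauge on a foot 60 x 80 mm, 118 mm high; origin at the centre of its underside.
- pot: Bystander: grey plastic pot, 80 mm across, 100 mm high; origin at the centre of its underside.
Mind the look-alikes: they are no part of the job. Of the things that look like the part that bears cylinder_center, the largest one is meant.

How it is judged:
On the way, in this order (a step that is already met when the one before it is completed fails the run):
1. the door is open about square or more, the tray still in (value of joint door above 1.45 rad and value of joint tray below 0.05 m), for 0.2 s.
2. the tray is pulled out, with the cylinder not on it yet (value of joint tray above 0.145 m and distance between cylinder_center and saddles above 0.05 m), for 0.2 s.
At the end, for the whole second after the job is handed in: The door stands open by more than 1.45 rad, the tray is out by more than 145 of its 160 mm, and the cylinder rests released and still in both saddles: its centre within 4 mm of the seated height, 8 mm across and 12 mm along the saddles, its length along theirs within 0.15 rad (value of joint door above 1.45 rad and value of joint tray above 0.145 m and z of cylinder_center in the frame of saddles between -0.004 and 0.004 m and x of cylinder_center in the frame of saddles between -0.008 and 0.008 m and y of cylinder_center in the frame of saddles between -0.012 and 0.012 m and angle between the x axis of cylinder_center and the y axis of saddles, either way round below 0.15 rad and linear speed of cylinder below 0.02 m/s); the robot touches nothing.
It fails at once if the cylinder is let go more than 30 mm above the saddles (horizontal distance between cylinder_center and saddles below 0.08 m and z of cylinder_center in the frame of saddles above 0.03 m and contact force between the fingers and cylinder below 0.05 N).
It fails at once if the valve is moved by more than 30 mm (distance of valve from where it was at the start of the episode above 0.03 m).
It fails at once if the gauge is moved by more than 30 mm (distance of gauge from where it was at the start of the episode above 0.03 m).
It fails at once if the pot is moved by more than 30 mm (distance of pot from where it was at the start of the episode above 0.03 m).
It also fails if it takes over 66 s, if anything falls off the work surface, if the arm or the gripper's body presses on something with over 40 N, if the wrist force passes 120 N, or if a joint passes its speed limit or range.

## Working session

There is one attempt and no reset: what is moved stays moved. The work goes in short steps, Python scripts to look and compute and a tool call to move; the robot and the scene stay as the last step left them, time stands still between calls to the robot, and variables do not carry over. Pictures are saved under pics/ and viewed, about 8 in all and at most 12, crops included, and the job is handed in when it is done.

Besides the shell and the picture viewer there is one more tool, called as a command line: name --argument value ..., lists and objects as JSON in quotes. send_rows: Moves the arm, as the interface text tells. Its arguments: {"type":"object","properties":{"delta_pos":{"type":"array","items":{"type":"array","items":{"type":"number"}}},"rotation":{"type":"array","items":{"type":"array","items":{"type":"number"}}},"claw":{"type":"array","items":{"type":"number"}},"squeeze":{"type":"number"}},"required":["delta_pos","rotation","claw"]}

```bash
mkdir -p pics; cat > h.py <<'E'
import numpy as np, cv2
from scipy.spatial.transform import Rotation as R
from workcell import bot
def snap(n,f):
    c=bot.read_camera(n); cv2.imwrite('pics/'+f,c['pixels'][:,:,::-1]); np.savez('pics/'+f+'.npz',K=c['K'],T=c['camera_from_world']); return c
def ray(f,u,v,z):
    d=np.load('pics/'+f+'.npz');T=d['T'];r=T[:3,:3].T@np.linalg.inv(d['K'])@[u,v,1];o=-T[:3,:3].T@T[:3,3]
    return o+r*(z-o[2])/r[2]
def proj(f,p):
    d=np.load('pics/'+f+'.npz');q=d['T'][:3,:3]@p+d['T'][:3,3];q=d['K']@q;return q[:2]/q[2]
def rel(p,Rt=None):
    "delta to world TCP target p, target rotation"
    s=bot.get_state();A=R.from_quat(s['orientation']);d=A.inv().apply(np.array(p)-s['position'])/.8
    w=(A.inv()*Rt).as_rotvec()/np.pi if Rt is not None else np.zeros(3)
    return d.round(4),w.round(4)
E
python3 - <<'E'
from h import *
s=bot.get_state();print(s['clock'],s['position'],s['orientation'],R.from_quat(s['orientation']).as_matrix().round(3))
for n in('top','side'):
    snap(n,n+'0.png')
E
```

```text
0.0 [ 0.2208594  -0.69002381  0.20644498] [ 9.88024021e-01  1.54298329e-01 -1.78506493e-04 -7.26237489e-04] [[ 0.952  0.305 -0.001]
 [ 0.305 -0.952  0.001]
 [-0.    -0.001 -1.   ]]
```

View pics/top0.png

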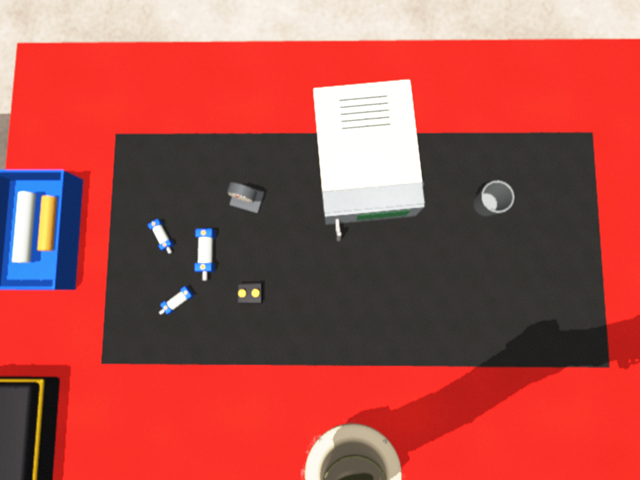

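View pics/side0.png

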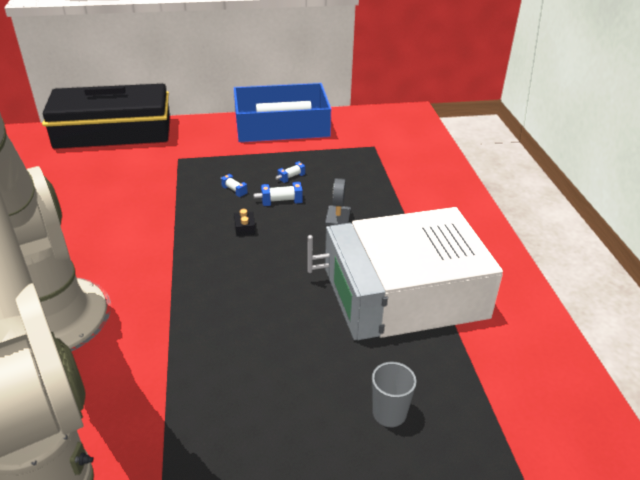

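Top: cabinet at (370,150), handle near (338,228), the big cylinder at (205,250) with its rod toward the robot, valve (250,293), gauge (245,195), pot (495,198). Side: door handle bar (310,254), cylinder (282,194). I'll enlarge both.

```bash
python3 - <<'E'
import cv2
a=cv2.imread('pics/top0.png')[72:312,140:460];cv2.imwrite('pics/c1.png',cv2.resize(a,None,fx=2.5,fy=2.5,interpolation=2))
a=cv2.imread('pics/side0.png')[150:350,220:500];cv2.imwrite('pics/c2.png',cv2.resize(a,None,fx=2.8,fy=2.8,interpolation=2))
E
```

```text
(no output)
```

View pics/c1.png

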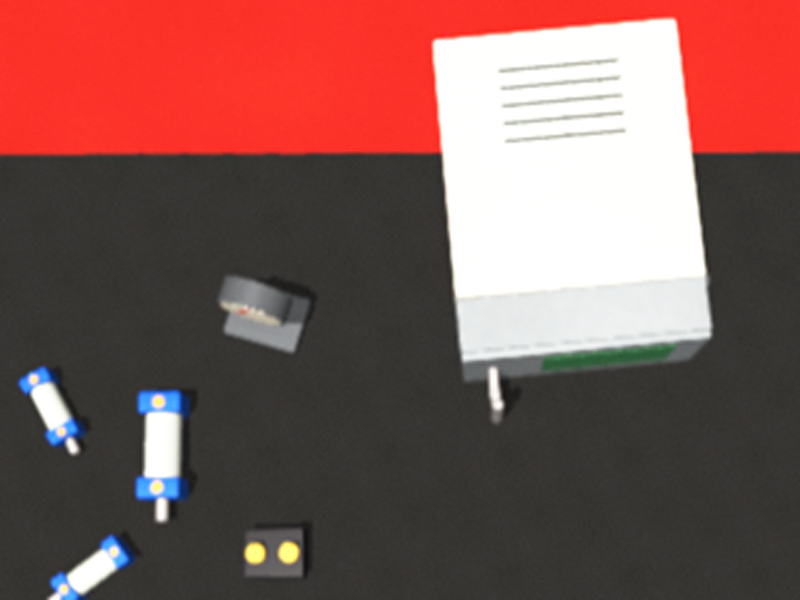

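View pics/c2.png

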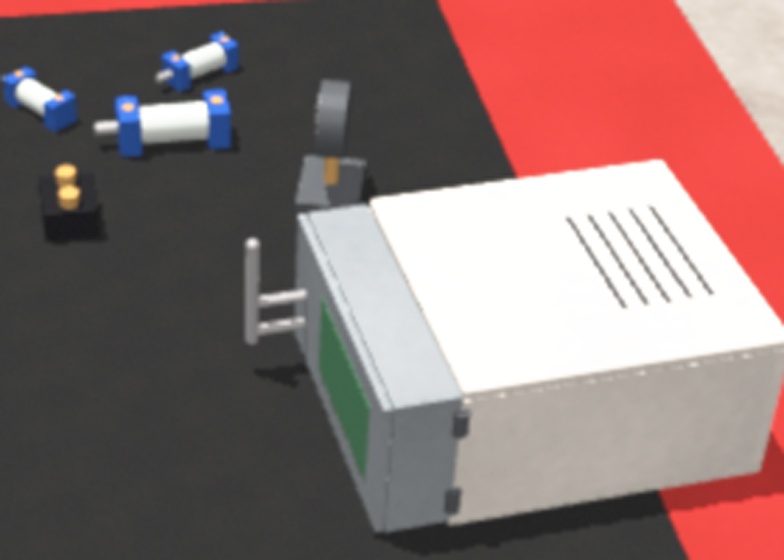

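```bash
cat >> h.py <<'E'
def t(u,v,z): return ray('top0.png',140+u/2.5,72+v/2.5,z)
def sd(u,v,z): return ray('side0.png',220+u/2.8,150+v/2.8,z)
E
python3 - <<'E'
from h import *
from scipy.optimize import least_squares
for f in('top0','side0'):
    d=np.load(f'pics/{f}.png.npz');print(f,(-d['T'][:3,:3].T@d['T'][:3,3]).round(3))
# cabinet fit: local corners about front middle
L=np.array([[0,.12],[0,-.12],[.26,-.12],[.26,.12]])
P=np.array([t(*c,.14)[:2] for c in[(455,298),(706,276),(676,18),(433,40)]]);print(P.round(4))
S=np.array([sd(*c,.14)[:2] for c in[(371,199),(463,395),(662,160)]]);print(S.round(4))
def f(p,Q,L):
    c,s=np.cos(p[2]),np.sin(p[2]);return(L@np.array([[c,s],[-s,c]])+p[:2]-Q).ravel()
for Q,l in((P,L),(S,L[[0,1,3]]),(np.r_[P,S],np.r_[L,L[[0,1,3]]])):
    r=least_squares(f,[.6,0,0],args=(Q,l));print(r.x.round(4),(r.fun*1e3).round(1))
p=r.x;c,s=np.cos(p[2]),np.sin(p[2]);M=np.array([[c,-s],[s,c]])
g=M@[-.105,.09]+p[:2];h=M@[0,-.12]+p[:2];print('grip',g,'hinge',h)
print('side bar top px',[(np.array(proj('side0.png',[*g,z]))-[220,150])*2.8 for z in(.138,.028)])
print('top bar px',[(np.array(proj('top0.png',[*g,z]))-[140,72])*2.5 for z in(.138,.028)])
for u in((160,401),(157,487)):print('cyl top',t(*u,.044))
for u in((127,107),(217,98)):print('cyl side',sd(*u,.044))
print('barrel',t(163,441,.04))
E
```

```text
top0 [0.42  0.052 1.304]
side0 [ 0.421 -1.06   0.991]
[[ 0.6818  0.077 ]
 [ 0.7031 -0.1628]
 [ 0.9629 -0.1393]
 [ 0.9415  0.0998]]
[[ 0.688   0.0699]
 [ 0.7072 -0.1709]
 [ 0.9443  0.0921]]
[ 0.6928 -0.0429  0.089 ] [ 0.4 -0.4  0.4  0.4 -0.5  0.  -0.3 -0. ]
[ 0.697  -0.0504  0.0875] [-1.5 -0.7  0.3  1.   1.2 -0.2]
[ 0.6947 -0.0462  0.09  ] [ 2.1 -3.8  2.4 -2.9  1.5 -3.1  1.4 -3.2 -4.1  3.3 -1.7  5.1 -1.4  4.5]
grip [0.58201291 0.03395271] hinge [ 0.70546331 -0.16575958]
side bar top px [array([249.25813326, 237.93817049]), array([248.46476393, 342.10730186])]
top bar px [array([500.04800722, 401.52473127]), array([498.40968179, 416.14881637])]
cyl top [0.59517874 0.38269854 0.044     ]
cyl top [0.50652669 0.38259538 0.044     ]
cyl side [0.51056929 0.37835065 0.044     ]
cyl side [0.59995516 0.38289101 0.044     ]
barrel [0.55417502 0.3791516  0.04      ]
```

```bash
cat >> h.py <<'E'
def down(yawy):
    "tool pointing down with tool y at world yaw (deg)"
    a=np.radians(yawy);y=np.array([np.cos(a),np.sin(a),0]);z=np.array([0,0,-1.]);return R.from_matrix(np.c_[np.cross(y,z),y,z])
E
python3 -c "
from h import *
print(rel([.582,.035,.2],down(-85)),rel([.582,.035,.089],down(-85)))"
```

```text
(array([ 0.7063, -0.7255,  0.0091]), array([-0.0004,  0.0001,  0.0708])) (array([ 0.7063, -0.7253,  0.1478]), array([-0.0004,  0.0001,  0.0708]))
```

send_rows --delta_pos '[[0.706,-0.7255,0.009],[0.706,-0.7255,0.009],[0.706,-0.7255,0.009],[0.706,-0.7255,0.009],[0.706,-0.7255,0.009],[0.706,-0.7255,0.009],[0.706,-0.7255,0.009],[0.706,-0.7255,0.009],[0.706,-0.7255,0.009],[0.706,-0.7255,0.009],[0.706,-0.7255,0.009],[0.706,-0.7255,0.009]]' --rotation '[[0,0,0.071],[0,0,0.071],[0,0,0.071],[0,0,0.071],[0,0,0.071],[0,0,0.071],[0,0,0.071],[0,0,0.071],[0,0,0.071],[0,0,0.071],[0,0,0.071],[0,0,0.071]]' --claw '[-1,-1,-1,-1,-1,-1,-1,-1,-1,-1,-1,-1]' --squeeze 40

```text
clock: 1.6
position: [0.5559, -0.0172, 0.2005]
orientation: [0.999, 0.043, -0.0, 0.0]
ft_force: [0.3, -0.5, -0.5]
grip_width: 0.997
```

```bash
python3 -c "
from h import *
s=bot.get_state();print(s['joints'])
print(rel([.582,.035,.2],down(-85)),rel([.582,.035,.089],down(-85)))
c=snap('wrist','w1.png')
for z in(.138,.108):print(proj('w1.png',[.582,.035,z]))"
```

```text
[-0.06007412  0.40588175 -0.0152262   1.99596257  0.00914482  0.73996524
 -1.56492045]
(array([ 0.0382, -0.0622,  0.0006]), array([ 0.    ,  0.    , -0.0002])) (array([ 0.0382, -0.0622,  0.1393]), array([ 0.    ,  0.    , -0.0002]))
[240.13820631 198.83193451]
[249.12773748 192.30953931]
```

View pics/w1.png

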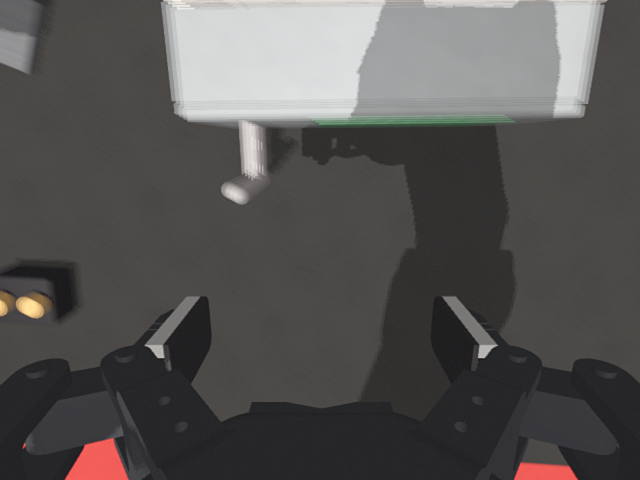

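Wrist view: bar top at (236,190), predicted (240,199), so the bar is ~4 mm farther ahead. Correct and descend.

send_rows --delta_pos '[[0.042,-0.063,0],[0.042,-0.063,0],[0.042,-0.063,0.07],[0.042,-0.063,0.139],[0.042,-0.063,0.139],[0.042,-0.063,0.139],[0.042,-0.063,0.139],[0.042,-0.063,0.139],[0.042,-0.063,0.139],[0.042,-0.063,0.139]]' --rotation '[[0,0,0],[0,0,0],[0,0,0],[0,0,0],[0,0,0],[0,0,0],[0,0,0],[0,0,0],[0,0,0],[0,0,0]]' --claw '[-1,-1,-1,-1,-1,1,1,1,1,1]'

```text
clock: 2.9
position: [0.5842, 0.0359, 0.0905]
orientation: [0.999, 0.044, 0.0, -0.001]
ft_force: [-3.7, 5.3, 8.2]
grip_width: 0.111
```

```bash
cat > arc.py <<'E'
from h import *
import sys
H=np.array([.7085,-.165]);s=bot.get_state();p=s['position'];A=R.from_quat(s['orientation']);v=p[:2]-H
r=.235;a0=np.arctan2(v[1],v[0]);print(np.hypot(*v),np.degrees(a0),'door',a0-np.radians(121.8))
for k in range(1,13):
    a=a0+k*float(sys.argv[1]);q=np.r_[H+r*np.array([np.cos(a),np.sin(a)]),.09]
    print(*[x.round(3).tolist() for x in rel(q,R.from_rotvec([0,0,a-a0])*A)])
E
python3 arc.py 0.075
```

```text
0.23624999258509277 121.73289026078135 door -0.0011712859095203143
[-0.019, 0.012, 0.001] [0.0, -0.0, -0.024]
[-0.037, 0.024, 0.001] [0.0, -0.0, -0.048]
[-0.054, 0.037, 0.0] [0.0, -0.0, -0.072]
[-0.071, 0.052, 0.0] [0.0, -0.0, -0.096]
[-0.086, 0.068, 0.0] [0.0, -0.0, -0.119]
[-0.1, 0.085, 0.0] [0.0, -0.0, -0.143]
[-0.113, 0.103, 0.0] [0.0, -0.0, -0.167]
[-0.124, 0.122, 0.0] [0.0, -0.0, -0.191]
[-0.134, 0.141, 0.0] [0.0, -0.0, -0.215]
[-0.143, 0.162, 0.0] [0.0, -0.0, -0.239]
[-0.15, 0.183, 0.0] [0.0, -0.0, -0.263]
[-0.155, 0.204, 0.0] [0.0, -0.0, -0.286]
```

send_rows --delta_pos '[[-0.019,0.012,0],[-0.037,0.024,0],[-0.054,0.037,0],[-0.071,0.052,0],[-0.086,0.068,0],[-0.1,0.085,0],[-0.113,0.103,0],[-0.124,0.122,0],[-0.134,0.141,0],[-0.143,0.162,0],[-0.15,0.183,0],[-0.155,0.204,0]]' --rotation '[[0,0,-0.024],[0,0,-0.048],[0,0,-0.072],[0,0,-0.096],[0,0,-0.119],[0,0,-0.143],[0,0,-0.167],[0,0,-0.191],[0,0,-0.215],[0,0,-0.239],[0,0,-0.263],[0,0,-0.286]]' --claw '[1,1,1,1,1,1,1,1,1,1,1,1]'

```text
clock: 4.4
position: [0.4754, -0.1397, 0.0904]
orientation: [0.88, 0.474, 0.0, 0.001]
ft_force: [0.2, 1.3, 8.0]
grip_width: 0.105
```

```bash
python3 arc.py 0.073
```

```text
0.23451162254402202 173.8186773676599 door 0.9078971925983219
[-0.019, 0.01, 0.001] [0.0, 0.0, -0.023]
[-0.037, 0.022, 0.001] [0.0, 0.0, -0.046]
[-0.054, 0.035, 0.001] [0.0, 0.0, -0.07]
[-0.07, 0.049, 0.001] [0.0, 0.0, -0.093]
[-0.085, 0.065, 0.001] [0.0, 0.0, -0.116]
[-0.098, 0.081, 0.001] [0.0, 0.0, -0.139]
[-0.111, 0.098, 0.001] [0.0, 0.0, -0.163]
[-0.122, 0.117, 0.001] [0.0, 0.0, -0.186]
[-0.132, 0.136, 0.001] [0.0, 0.0, -0.209]
[-0.14, 0.156, 0.001] [0.0, 0.0, -0.232]
[-0.147, 0.176, 0.001] [0.0, 0.0, -0.256]
[-0.153, 0.197, 0.001] [0.0, 0.0, -0.279]
```

send_rows --delta_pos '[[-0.019,0.01,0],[-0.037,0.022,0],[-0.054,0.035,0],[-0.07,0.049,0],[-0.085,0.065,0],[-0.098,0.081,0],[-0.111,0.098,0],[-0.122,0.117,0],[-0.132,0.136,0],[-0.14,0.156,0],[-0.147,0.176,0],[-0.147,0.176,0]]' --rotation '[[0,0,-0.023],[0,0,-0.046],[0,0,-0.07],[0,0,-0.093],[0,0,-0.116],[0,0,-0.139],[0,0,-0.163],[0,0,-0.186],[0,0,-0.209],[0,0,-0.232],[0,0,-0.256],[0,0,-0.256]]' --claw '[1,1,1,1,1,1,1,1,1,1,1,1]'

```text
clock: 5.9
position: [0.5307, -0.3151, 0.0905]
orientation: [0.625, 0.781, 0.002, 0.002]
ft_force: [3.9, 3.7, 5.2]
grip_width: 0.108
```

send_rows --delta_pos '[[0,0,0],[0,0,0],[0,0,0],[0,0,-0.07],[0,0,-0.16],[0,0,-0.16],[0,0,-0.16]]' --rotation '[[0,0,0],[0,0,0],[0,0,0],[0,0,0],[0,0,0],[0,0,0],[0,0,0]]' --claw '[-0.2,-0.2,-0.2,-0.2,-0.2,-0.2,-0.2]'

```text
clock: 6.78
position: [0.5271, -0.3155, 0.2177]
orientation: [0.626, 0.78, -0.0, 0.001]
ft_force: [-0.2, -0.2, -0.0]
grip_width: 0.603
```

```bash
python3 - <<'E'
from h import *
H=np.array([.7085,-.165]);M=lambda p,z:np.r_[np.array([.698,-.0455])+np.array([[np.cos(.09),-np.sin(.09)],[np.sin(.09),np.cos(.09)]])@p,z]
snap('top','t2.png');s=snap('side','s2.png')['pixels']
cv2.imwrite('pics/s2c.png',cv2.resize(s[190:390,180:460,::-1],None,fx=2.8,fy=2.8,interpolation=2))
E
```

```text
(no output)
```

View pics/t2.png

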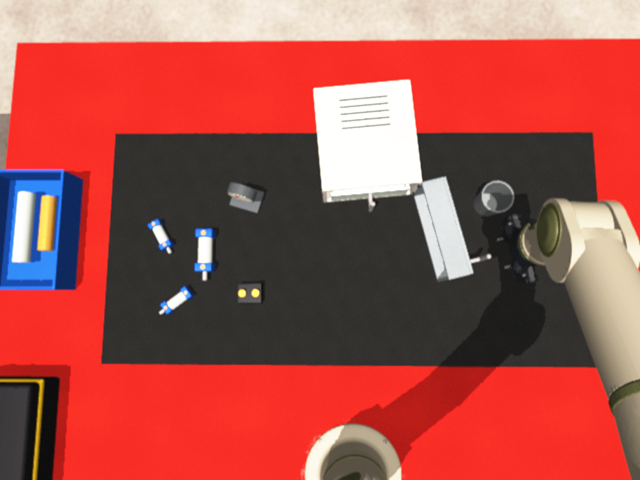

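View pics/s2c.png

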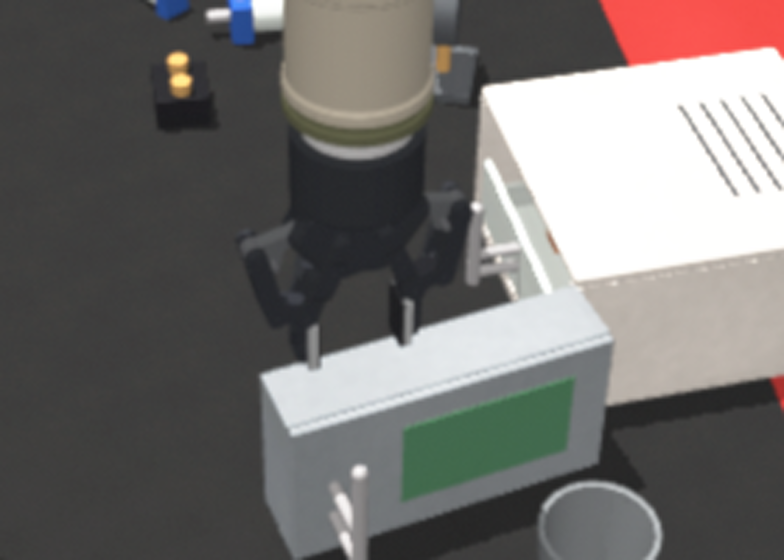

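Door clearly open (~1.75 rad), pot unmoved at (495,198), tray bar visible at top (371,204), side-crop bar top (474,207), bottom (474,278).

```bash
python3 - <<'E'
from h import *
b=cv2.imread('pics/t2.png');b=b[180:220,350:395]
cv2.imwrite('pics/t2c.png',cv2.resize(b,None,fx=12,fy=12,interpolation=2))
M=np.array([[np.cos(.09),-np.sin(.09)],[np.sin(.09),np.cos(.09)]]);C=np.array([.697,-.0455])
a=ray('side.png'.replace('side','s2'),180+474/2.8,190+207/2.8,.119);c=ray('s2.png',180+474/2.8,190+280/2.8,.034)
for p in(a,c,ray('t2.png',371,206,.08)):print(p,M.T@(p[:2]-C))
for x in(-.045,-.04,-.035):
  q=C+M@[x,0];print(q,[proj('t2.png',[*q,z]).round(1) for z in(.119,.034)],[((proj('s2.png',[*q,z])-[180,190])*2.8).round(0) for z in(.119,.034)])
E
```

```text
[ 0.65729441 -0.05445072  0.119     ] [-0.04034937 -0.00534581]
[ 0.66294756 -0.04558019  0.034     ] [-0.03392183  0.00298072]
[ 0.65739365 -0.04446217  0.08      ] [-0.03935278  0.00459339]
[ 0.65218213 -0.04954453] [array([374.4, 205. ]), array([371.6, 211.4])] [array([466., 204.]), array([462., 285.])]
[ 0.65716189 -0.04909514] [array([374.2, 203. ]), array([371.4, 209.5])] [array([473., 203.]), array([468., 284.])]
[ 0.66214165 -0.04864575] [array([374., 201.]), array([371.2, 207.6])] [array([479., 202.]), array([474., 283.])]
```

View pics/t2c.png

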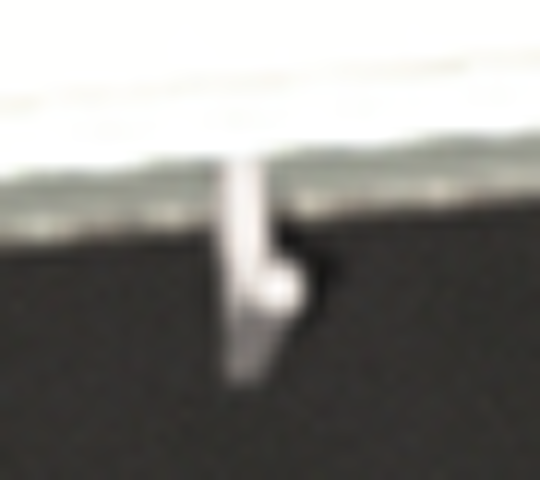

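```bash
python3 -c "
from h import *
print(rel([.658,-.048,.215],down(-85)),rel([.658,-.048,.086],down(-85)))"
```

```text
(array([0.2903, 0.2331, 0.001 ]), array([-8.000e-04,  3.000e-04,  5.418e-01])) (array([0.2901, 0.2334, 0.1622]), array([-8.000e-04,  3.000e-04,  5.418e-01]))
```

send_rows --delta_pos '[[0.29,0.233,0],[0.29,0.233,0],[0.29,0.233,0],[0.29,0.233,0],[0.29,0.233,0],[0.29,0.233,0],[0.29,0.233,0],[0.29,0.233,0],[0.29,0.233,0],[0.29,0.233,0],[0.29,0.233,0],[0.29,0.233,0]]' --rotation '[[0,0,0.542],[0,0,0.542],[0,0,0.542],[0,0,0.542],[0,0,0.542],[0,0,0.542],[0,0,0.542],[0,0,0.542],[0,0,0.542],[0,0,0.542],[0,0,0.542],[0,0,0.542]]' --claw '[-0.5,-0.5,-0.5,-0.5,-0.5,-0.5,-0.5,-0.5,-0.5,-0.5,-0.5,-0.5]'

```text
clock: 8.38
position: [0.6588, -0.0484, 0.2168]
orientation: [0.999, 0.044, -0.0, -0.0]
ft_force: [0.3, -1.2, 1.1]
grip_width: 0.751
```

```bash
python3 -c "
from h import *
print(rel([.658,-.048,.215],down(-85)),rel([.658,-.048,.086],down(-85)))"
```

```text
(array([-0.0009, -0.0005,  0.0023]), array([-0.    ,  0.0003,  0.0005])) (array([-0.0008, -0.0005,  0.1636]), array([-0.    ,  0.0003,  0.0005]))
```

send_rows --delta_pos '[[0,0,0.08],[0,0,0.14],[0,0,0.163],[0,0,0.163],[0,0,0.163],[0,0,0.163],[0,0,0.163],[0,0,0.163],[0,0,0.163]]' --rotation '[[0,0,0],[0,0,0],[0,0,0],[0,0,0],[0,0,0],[0,0,0],[0,0,0],[0,0,0],[0,0,0]]' --claw '[-0.5,-0.5,-0.5,-0.5,1,1,1,1,1]'

```text
clock: 9.5
position: [0.6596, -0.0467, 0.0884]
orientation: [0.999, 0.044, 0.001, -0.001]
ft_force: [-2.3, 4.7, 6.1]
grip_width: 0.076
```

send_rows --delta_pos '[[-0.02,0,0],[-0.04,0,0],[-0.06,0,0],[-0.08,0,0],[-0.1,0,0],[-0.12,0,0],[-0.14,0,0],[-0.16,0,0],[-0.18,0,0],[-0.195,0,0],[-0.202,0,0],[-0.202,0,0]]' --rotation '[[0,0,0],[0,0,0],[0,0,0],[0,0,0],[0,0,0],[0,0,0],[0,0,0],[0,0,0],[0,0,0],[0,0,0],[0,0,0],[0,0,0]]' --claw '[1,1,1,1,1,1,1,1,1,1,1,1]'

```text
clock: 11.0
position: [0.5009, -0.0613, 0.0884]
orientation: [0.999, 0.044, 0.003, -0.0]
ft_force: [6.6, 4.6, 3.7]
grip_width: 0.076
```

send_rows --delta_pos '[[0,0,0],[0,0,0],[0,0,0],[0,0,-0.07],[0,0,-0.15],[0,0,-0.15]]' --rotation '[[0,0,0],[0,0,0],[0,0,0],[0,0,0],[0,0,0],[0,0,0]]' --claw '[-0.3,-0.3,-0.3,-0.3,-0.3,-0.3]'

```text
clock: 11.75
position: [0.4999, -0.0625, 0.211]
orientation: [0.999, 0.043, 0.003, 0.001]
ft_force: [-0.0, 0.1, -0.0]
grip_width: 0.65
```

```bash
python3 -c "
from h import *
s=bot.get_state();print(s['position'],s['joints'])
print(rel([.50,.381,.2],down(-90)))"
```

```text
[ 0.49992042 -0.0625333   0.21099638] [ 0.20447666  0.3387114  -0.25193997  2.08793152  0.12711167  0.72195101
 -1.61346691]
(array([ 0.0477, -0.5524,  0.0133]), array([ 0.0003, -0.0022,  0.0274]))
```

send_rows --delta_pos '[[0.048,-0.552,0.013],[0.048,-0.552,0.013],[0.048,-0.552,0.013],[0.048,-0.552,0.013],[0.048,-0.552,0.013],[0.048,-0.552,0.013],[0.048,-0.552,0.013],[0.048,-0.552,0.013],[0.048,-0.552,0.013],[0.048,-0.552,0.013],[0.048,-0.552,0.013]]' --rotation '[[0,-0.002,0.027],[0,-0.002,0.027],[0,-0.002,0.027],[0,-0.002,0.027],[0,-0.002,0.027],[0,-0.002,0.027],[0,-0.002,0.027],[0,-0.002,0.027],[0,-0.002,0.027],[0,-0.002,0.027],[0,-0.002,0.027]]' --claw '[-1,-1,-1,-1,-1,-1,-1,-1,-1,-1,-1]'

```text
clock: 13.12
position: [0.4985, 0.3793, 0.1967]
orientation: [1.0, -0.0, -0.003, 0.0]
ft_force: [0.2, -0.1, -0.3]
grip_width: 1.001
```

```bash
python3 -c "
from h import *
snap('wrist','w3.png')
s=bot.get_state();print(s['position'],s['joints'])
for p in ([.597,.381,.044],[.509,.381,.044],[.553,.381,.04]):print(proj('w3.png',p))"
```

```text
[0.49849228 0.37960582 0.19677569] [-0.56205892  0.50540849 -0.26101301  1.82925382  0.1644308   0.8328714
 -2.47416999]
[317.79404648  97.69855799]
[317.88938516 205.00147419]
[317.87675045 153.18911784]
```

View pics/w3.png

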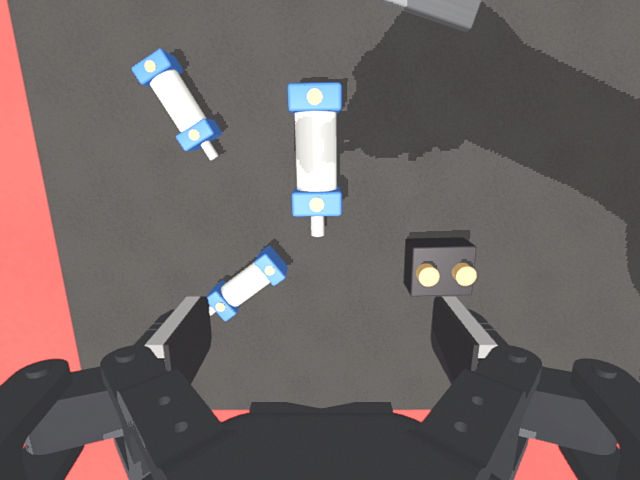

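```bash
python3 -c "
from h import *
print(rel([.5535,.382,.2],down(-89)),rel([.5535,.382,.006],down(-89)))"
```

```text
(array([ 0.0687, -0.003 , -0.0044]), array([ 0.0002,  0.0019, -0.0055])) (array([ 0.0702, -0.0031,  0.238 ]), array([ 0.0002,  0.0019, -0.0055]))
```

send_rows --delta_pos '[[0.069,-0.003,0],[0.07,-0.003,0.05],[0.07,-0.003,0.12],[0.07,-0.003,0.19],[0.07,-0.003,0.225],[0.07,-0.003,0.238],[0.07,-0.003,0.238],[0.07,-0.003,0.238],[0.07,-0.003,0.238],[0.07,-0.003,0.238],[0.07,-0.003,0.238],[0.07,-0.003,0.238]]' --rotation '[[0,0.002,-0.0055],[0,0.002,-0.0055],[0,0.002,-0.0055],[0,0.002,-0.0055],[0,0.002,-0.0055],[0,0.002,-0.0055],[0,0.002,-0.0055],[0,0.002,-0.0055],[0,0.002,-0.0055],[0,0.002,-0.0055],[0,0.002,-0.0055],[0,0.002,-0.0055]]' --claw '[-1,-1,-1,-1,-1,-1,-1,1,1,1,1,1]' --squeeze 50

```text
clock: 14.68
position: [0.5531, 0.3838, 0.0069]
orientation: [1.0, 0.01, 0.001, -0.0]
ft_force: [-1.0, -0.4, 6.5]
grip_width: 0.315
```

```bash
python3 -c "
from h import *
print(rel([.500,.30,.2],down(-60)),rel([.5535,.382,.2],down(-89)), bot.get_state()['position'])"
```

```text
(array([-0.0682,  0.1033, -0.2414]), array([-1.000e-04, -4.000e-04, -1.606e-01])) (array([ 0.0007,  0.0021, -0.2413]), array([-0.0001, -0.0003,  0.0006])) [0.55312155 0.38379431 0.00693255]
```

send_rows --delta_pos '[[0,0,-0.02],[0,0,-0.08],[0,0,-0.15],[0,0,-0.22],[0,0,-0.24],[0,0,-0.24]]' --rotation '[[0,0,0],[0,0,0],[0,0,0],[0,0,0],[0,0,0],[0,0,0]]' --claw '[1,1,1,1,1,1]'

```text
clock: 15.42
position: [0.5528, 0.3833, 0.1984]
orientation: [1.0, 0.01, 0.0, -0.0]
ft_force: [-0.6, 0.3, -4.2]
grip_width: 0.309
```

```bash
python3 -c "
from h import *
s=bot.get_state();print(s['ft_force'],s['position'],s['joints'])
print(rel([.6175,-.0514,.2],down(5.2)))
snap('top','t4.png');c=snap('side','s4.png')['pixels']
t=cv2.imread('pics/t4.png')[160:310,160:440];u=c[150:300,220:500,::-1]
cv2.imwrite('pics/m4.png',cv2.resize(np.vstack([t,u]),None,fx=2,fy=2,interpolation=2))"
```

```text
[-0.58062052  0.30957573 -4.22612724] [0.5527569  0.38332393 0.19842235] [-0.521217    0.55567341 -0.2615727   1.72530699  0.17807836  0.88294532
 -2.41019651]
(array([ 0.0705,  0.5449, -0.002 ]), array([ 2.000e-04, -3.000e-04, -5.228e-01]))
```

View pics/m4.png

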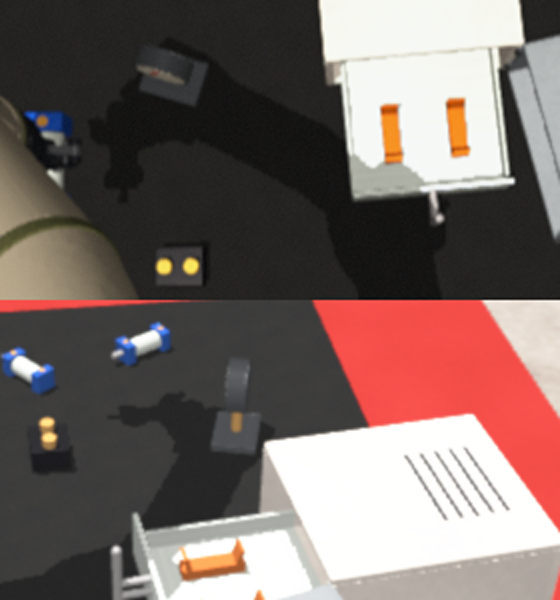

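Holding the cylinder (4.2 N); tray out, saddles seen in the top crop at (391,134) and (457,128).

```bash
python3 -c "
from h import *
f='t4.png'
b=cv2.imread('pics/'+f);m=cv2.inRange(cv2.cvtColor(b,40),(5,150,100),(22,255,255));m[:200]=0;m[260:]=0;m[:,:340]=0;m[:,410:]=0
n,l,st,ce=cv2.connectedComponentsWithStats(m);print(st,ce)
C=[ray(f,*ce[i],.05) for i in range(1,n) if st[i,4]>20];print(C,np.mean(C,0))
c=np.mean(C,0)
print(proj(f,[.500,-.0625,.119]))
"
```

```text
[[     0      0    640    480 306759]
 [   384    209     10     29    223]
 [   351    213     10     28    218]] [[319.42458738 239.52099857]
 [388.28251121 223.29147982]
 [355.25688073 226.53211009]]
[array([ 0.61838956, -0.0904007 ,  0.05      ]), array([ 0.60994974, -0.00626999,  0.05      ])] [ 0.61416965 -0.04833534  0.05      ]
[380.44758765 267.87291903]
```

```bash
python3 -c "
from h import *
print(rel([.6175,-.13,.215],down(5.2)))"
```

```text
(array([ 0.0697,  0.6422, -0.0227]), array([-1.000e-04,  1.200e-03, -5.228e-01]))
```

send_rows --delta_pos '[[0.07,0.642,-0.023],[0.07,0.642,-0.023],[0.07,0.642,-0.023],[0.07,0.642,-0.023],[0.07,0.642,-0.023],[0.07,0.642,-0.023],[0.07,0.642,-0.023],[0.07,0.642,-0.023],[0.07,0.642,-0.023],[0.07,0.642,-0.023],[0.07,0.642,-0.023],[0.07,0.642,-0.023]]' --rotation '[[0,0.001,-0.523],[0,0.001,-0.523],[0,0.001,-0.523],[0,0.001,-0.523],[0,0.001,-0.523],[0,0.001,-0.523],[0,0.001,-0.523],[0,0.001,-0.523],[0,0.001,-0.523],[0,0.001,-0.523],[0,0.001,-0.523],[0,0.001,-0.523]]' --claw '[1,1,1,1,1,1,1,1,1,1,1,1]'

```text
clock: 17.02
position: [0.6186, -0.1268, 0.2162]
orientation: [0.674, 0.739, 0.001, -0.0]
ft_force: [0.1, -0.8, 0.1]
grip_width: 0.002
```

```bash
python3 -c "
from h import *
f='w5.png';snap('wrist',f);s=bot.get_state();print(s['position'],s['grip_width'])
M=np.array([[np.cos(.09),-np.sin(.09)],[np.sin(.09),np.cos(.09)]]);c=np.array([.6175,-.0514])
for y in(.043,-.043):
  for x in(.031,-.031):print(proj(f,[*(c+M@[x,y]),.056]))"
```

```text
[ 0.61864879 -0.12705896  0.21638718] 0.0011711728081536532
[365.62395847  74.49505833]
[290.02429032  74.14693851]
[362.1619726  180.18414893]
[291.74155779 179.91839005]
```

View pics/w5.png

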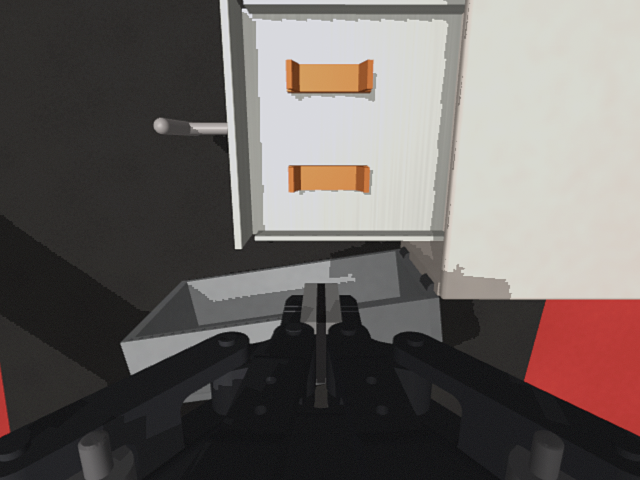

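The gripper reads shut: the cylinder slipped out on the way. Tray is empty and the saddles are visible at (329,77),(329,178). Locate the cylinder by code.

```bash
cat > find.py <<'E'
from h import *
import sys
k=sys.argv[1]
for n in('top','side'):
    f=f'{n}{k}.png';c=snap(n,f);b=c['pixels'][:,:,::-1].copy()
    m=cv2.inRange(cv2.cvtColor(b,40),(100,120,60),(125,255,255));N,l,st,ce=cv2.connectedComponentsWithStats(m)
    print(n)
    for i in range(1,N):
        if st[i,4]>15 and st[i,4]<3000:print(st[i],ce[i].round(1),ray(f,*ce[i],.03)[:2].round(3))
E
python3 find.py 6
```

```text
top
[147 218  16  12  80] [153.8 223.2] [0.621 0.519]
[219 231  21  16 179] [228.1 238.2] [0.582 0.323]
[158 239  16  12  84] [165.4 245.1] [0.564 0.486]
[232 263  21  15 179] [241.7 270.4] [0.499 0.285]
[180 286  13  14  81] [186.3 292.2] [0.442 0.426]
[160 300   7   9  35] [162.7 303.8] [0.412 0.486]
[165 307   9   8  41] [168.4 311. ] [0.394 0.471]
side
[299 164   6  12  51] [302.1 169.6] [0.626 0.483]
[277 168  11  15  86] [282.7 175.3] [0.567 0.46 ]
[221 176   6  12  47] [223.2 181.6] [0.397 0.449]
[235 182  13  15 126] [241.2 189.7] [0.445 0.401]
[287 195  15  22 183] [295.9 205. ] [0.586 0.308]
[258 204  16  24 238] [265.9 215.4] [0.502 0.27 ]
```

Cylinder lies on the bench, centre about (0.542,0.300), yaw ~24.5°. I'll regrasp harder and move gently.

```bash
python3 -c "
from h import *
print(rel([.493,.277,.2],down(-65.5)))
for f in('top0','top6'):
  b=cv2.imread(f'pics/{f}.png');m=cv2.inRange(cv2.cvtColor(b,40),(22,100,120),(35,255,255));m[:,:225]=0;m[:,270:]=0;m[:270]=0
  N,l,st,ce=cv2.connectedComponentsWithStats(m);print(f,ce[1:].round(1),ray(f+'.png',*ce[1],.046) if N>1 else '')
a,b=[cv2.imread(f'pics/{f}.png').astype(int)[175:215,222:262] for f in('top0','top6')];print('gauge region diff',abs(a-b).mean())
"
```

```text
(array([ 0.5182, -0.1098,  0.0212]), array([ 3.000e-04, -9.000e-04,  3.934e-01]))
top0 [[241.6 292.9]
 [255.1 292.5]] [0.44075869 0.28117879 0.046     ]
top6 [[241.7 292.7]
 [255.  292.6]] [0.44111379 0.28078437 0.046     ]
gauge region diff 28.401458333333334
```

send_rows --delta_pos '[[0.518,-0.11,0.02],[0.518,-0.11,0.02],[0.518,-0.11,0.02],[0.518,-0.11,0.02],[0.518,-0.11,0.02],[0.518,-0.11,0.02],[0.518,-0.11,0.02],[0.518,-0.11,0.02],[0.518,-0.11,0.02],[0.518,-0.11,0.02],[0.518,-0.11,0.02]]' --rotation '[[0,0,0.393],[0,0,0.393],[0,0,0.393],[0,0,0.393],[0,0,0.393],[0,0,0.393],[0,0,0.393],[0,0,0.393],[0,0,0.393],[0,0,0.393],[0,0,0.393]]' --claw '[-1,-1,-1,-1,-1,-1,-1,-1,-1,-1,-1]'

```text
clock: 18.55
position: [0.4938, 0.2744, 0.2009]
orientation: [0.977, 0.211, 0.001, -0.001]
ft_force: [-1.0, 0.1, -0.6]
grip_width: 1.0
```

```bash
python3 -c "
from h import *
f='w7.png';b=snap('wrist',f)['pixels'][:,:,::-1].copy();s=bot.get_state();print(s['position'],s['joints'])
h=cv2.cvtColor(b,40)
for nm,lo,hi in(('blue',(100,120,60),(125,255,255)),('orange',(8,80,120),(35,255,255))):
  N,l,st,ce=cv2.connectedComponentsWithStats(cv2.inRange(h,lo,hi))
  for i in range(1,N):
    if st[i,4]>60:print(nm,st[i],ce[i].round(1),ray(f,*ce[i],.044).round(4))
"
```

```text
[0.49369768 0.27461913 0.20090854] [-0.31617694  0.44116913 -0.40614338  1.96099019  0.24122574  0.78338328
 -2.00420007]
blue [100  16  56  31 974] [129.3  30.9] [0.5676 0.4736 0.044 ]
blue [288  85  54  32 421] [317.3  98.6] [0.5833 0.3177 0.044 ]
blue [133 175  38  38 550] [157.1 191.1] [0.4555 0.4144 0.044 ]
blue [ 69 189  43  38 380] [ 85.7 207.6] [0.4152 0.4676 0.044 ]
blue [290 188  51  30 352] [317.3 201.7] [0.5053 0.2825 0.044 ]
orange [615 209  25  51 657] [631.1 239.8] [0.5916 0.0086 0.044 ]
orange [284 252  20  15  78] [294.9 255.9] [0.451  0.2805 0.044 ]
orange [317 265  20  21  95] [327.3 270.2] [0.4506 0.2476 0.044 ]
```

```bash
python3 -c "
import cv2
a=cv2.imread('pics/w7.png')[50:290,220:420];cv2.imwrite('pics/w7c.png',cv2.resize(a,None,fx=2.5,fy=2.5,interpolation=2))"
```

```text
(no output)
```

View pics/w7c.png

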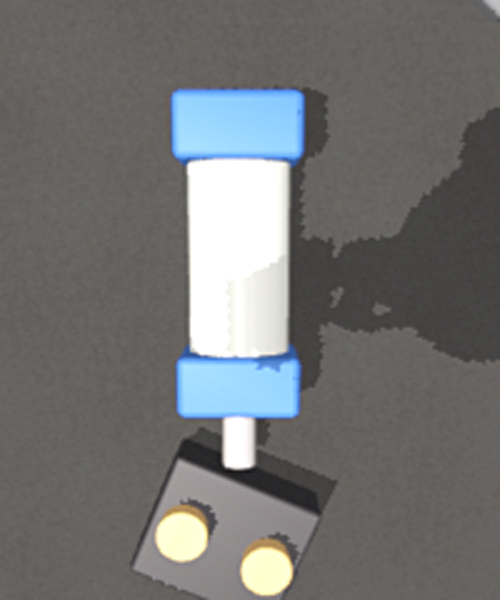

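The cylinder lies flat along the tool's x, block centres at crop (238,123) and (238,387), rod just short of the valve, valve unmoved.

```bash
python3 -c "
from h import *
P=[ray('w7.png',220+u/2.5,50+v/2.5,.044) for u,v in((238,123),(238.5,387))];c=np.mean(P,0);d=P[0]-P[1];y=np.degrees(np.arctan2(d[1],d[0]));print(c,y,np.hypot(*d[:2]))
q=np.r_[c[:2],.2]
print(rel(q,down(y-90)),rel(np.r_[c[:2],.003],down(y-90)))"
```

```text
[0.54211779 0.30095226 0.044     ] 24.355292422365185 0.08792266169061685
(array([ 0.0687, -0.005 ,  0.0013]), array([-0.0002, -0.0008,  0.0002])) (array([ 0.0681, -0.0048,  0.2476]), array([-0.0002, -0.0008,  0.0002]))
```

send_rows --delta_pos '[[0.068,-0.005,0],[0.068,-0.005,0.05],[0.068,-0.005,0.12],[0.068,-0.005,0.19],[0.068,-0.005,0.23],[0.068,-0.005,0.247],[0.068,-0.005,0.247],[0.068,-0.005,0.247],[0.068,-0.005,0.247],[0.068,-0.005,0.247],[0.068,-0.005,0.247],[0.068,-0.005,0.247]]' --rotation '[[0,-0.001,0],[0,-0.001,0],[0,-0.001,0],[0,-0.001,0],[0,-0.001,0],[0,-0.001,0],[0,-0.001,0],[0,-0.001,0],[0,-0.001,0],[0,-0.001,0],[0,-0.001,0],[0,-0.001,0]]' --claw '[-1,-1,-1,-1,-1,-1,-1,1,1,1,1,1]' --squeeze 80

```text
clock: 20.1
position: [0.542, 0.3023, 0.0049]
orientation: [0.977, 0.212, 0.0, -0.0]
ft_force: [-1.5, -2.2, 11.1]
grip_width: 0.323
```

send_rows --delta_pos '[[0,0,-0.01],[0,0,-0.03],[0,0,-0.04],[0,0,-0.04],[0,0,-0.04],[0,0,-0.04]]' --rotation '[[0,0,0],[0,0,0],[0,0,0],[0,0,0],[0,0,0],[0,0,0]]' --claw '[1,1,1,1,1,1]'

```text
clock: 20.85
position: [0.5412, 0.3022, 0.035]
orientation: [0.977, 0.212, -0.001, -0.0]
ft_force: [0.3, 0.3, -3.5]
grip_width: 0.318
```

send_rows --delta_pos '[[0,0,0],[0,0,0],[0,0,0],[0,0,0]]' --rotation '[[0,0,0],[0,0,0],[0,0,0],[0,0,0]]' --claw '[1,1,1,1]'

```text
clock: 21.35
position: [0.5414, 0.3023, 0.0354]
orientation: [0.977, 0.212, -0.0, -0.0]
ft_force: [0.5, 0.1, -4.9]
grip_width: 0.321
```

send_rows --delta_pos '[[0,0,0],[0,0,-0.008],[0,0,-0.025],[0,0,-0.05],[0,0,-0.08],[0,0,-0.11],[0,0,-0.14],[0,0,-0.17],[0,0,-0.19],[0,0,-0.205],[0,0,-0.21],[0,0,-0.21]]' --rotation '[[0,0,0],[0,0,0],[0,0,0],[0,0,0],[0,0,0],[0,0,0],[0,0,0],[0,0,0],[0,0,0],[0,0,0],[0,0,0],[0,0,0]]' --claw '[1,1,1,1,1,1,1,1,1,1,1,1]' --squeeze 115

```text
clock: 22.85
position: [0.5414, 0.3021, 0.2031]
orientation: [0.977, 0.212, -0.001, -0.0]
ft_force: [-0.6, -0.4, -4.5]
grip_width: 0.297
```

```bash
python3 - <<'E'
from h import *
s=bot.get_state();print(s['grip_width'],s['ft_force'],s['joints'][6])
p0=s['position'];p1=np.array([.6178,-.051,.2])
A=R.from_quat(s['orientation']);y=A.as_matrix()[:,1];y0=np.degrees(np.arctan2(y[1],y[0]));print(y0)
for i in range(1,25):
    u=i/24;u=u*u*(3-2*u)
    print(*[x.round(3).tolist() for x in rel(p0+u*(p1-p0),down(y0+u*(5.2-y0)))])
E
```

```text
0.29674526051517625 [-0.60252535 -0.37670859 -4.45931687] -1.9939614305441924
-65.49586520377454
[-0.0, 0.002, 0.0] [-0.0, 0.0, -0.002]
[-0.002, 0.009, 0.0] [-0.0, 0.0, -0.008]
[-0.004, 0.019, 0.0] [-0.0, 0.0, -0.017]
[-0.007, 0.033, 0.0] [-0.0, 0.0, -0.029]
[-0.011, 0.05, 0.0] [-0.0, 0.0, -0.044]
[-0.015, 0.069, 0.001] [-0.0, 0.0, -0.061]
[-0.02, 0.091, 0.001] [-0.0, 0.0, -0.081]
[-0.025, 0.114, 0.001] [-0.0, 0.0, -0.102]
[-0.03, 0.14, 0.001] [-0.0, 0.0, -0.124]
[-0.036, 0.166, 0.001] [-0.0, 0.0, -0.148]
[-0.042, 0.193, 0.002] [-0.0, 0.0, -0.172]
[-0.048, 0.221, 0.002] [-0.0, 0.0, -0.196]
[-0.054, 0.248, 0.002] [-0.0, 0.0, -0.221]
[-0.06, 0.275, 0.002] [-0.0, 0.0, -0.245]
[-0.066, 0.302, 0.002] [-0.0, 0.0, -0.268]
[-0.071, 0.327, 0.003] [-0.0, 0.0, -0.291]
[-0.076, 0.35, 0.003] [-0.0, 0.0, -0.312]
[-0.081, 0.372, 0.003] [-0.0, 0.0, -0.331]
[-0.085, 0.392, 0.003] [-0.0, 0.0, -0.349]
[-0.089, 0.408, 0.003] [-0.0, 0.0, -0.364]
[-0.092, 0.422, 0.004] [-0.0, 0.0, -0.376]
[-0.094, 0.432, 0.004] [-0.0, 0.0, -0.385]
[-0.096, 0.439, 0.004] [-0.0, 0.0, -0.391]
[-0.096, 0.441, 0.004] [-0.0, 0.0, -0.393]
```

```bash
python3 find.py 8; python3 -c "
from h import *
print(bot.get_state()['grip_width'])
for p in([.5415+.04,.302+.018,.222],[.5415-.04,.302-.018,.222]):print(proj('top8.png',p),proj('side8.png',p))"
```

```text
top
[214 219   8   8  32] [217.5 222.6] [0.623 0.352]
[160 300   7   9  35] [162.7 303.8] [0.412 0.486]
[165 307   9   8  42] [168.5 311. ] [0.394 0.47 ]
side
[ 286   83   44   70 1844] [309.7 113.7] [0.699 0.833]
[ 234   86   37   77 1744] [252.  119.5] [0.504 0.816]
[299 164   6  12  51] [302.1 169.6] [0.626 0.483]
[277 168  12  15  88] [282.8 175.3] [0.567 0.46 ]
[221 176   6  12  48] [223.2 181.5] [0.397 0.449]
[235 182  12  15 125] [241.2 189.7] [0.445 0.401]
0.2949784178913713
[211.35802568 227.45271471] [292.99309344 139.49225541]
[226.46947441 263.57718859] [262.30658967 148.65705889]
```

```bash
python3 -c "
from h import *
s=bot.get_state();print(s['grip_width'])
a=np.radians(24.4);ex=np.array([np.cos(a),np.sin(a)]);ey=np.array([-ex[1],ex[0]])
for zc in(.19,.2,.21,.22,.23):
  o=[]
  for sx in(1,-1):
    q=np.array([proj('side8.png',np.r_[np.array([.5415,.302])+ex*(sx*.044+dx)+ey*dy,zc-.022]) for dx in(-.011,.011) for dy in(-.022,.022)])
    o.append((q[:,0].min(),q[:,0].max(),q[:,1].max()))
  print(zc,np.round(o,1).tolist())
"
```

```text
0.2949784178913713
0.19 [[285.1, 301.4, 163.1], [255.0, 271.3, 172.8]]
0.2 [[285.1, 301.4, 159.7], [254.9, 271.2, 169.4]]
0.21 [[285.0, 301.4, 156.2], [254.7, 271.1, 165.9]]
0.22 [[284.9, 301.4, 152.7], [254.5, 271.0, 162.3]]
0.23 [[284.9, 301.4, 149.2], [254.3, 270.8, 158.8]]
```

send_rows --delta_pos '[[0,0.002,0],[-0.002,0.009,0],[-0.004,0.019,0],[-0.007,0.033,0],[-0.011,0.05,0],[-0.015,0.069,0],[-0.02,0.091,0],[-0.025,0.114,0],[-0.03,0.138,0],[-0.034,0.155,0],[-0.037,0.167,0],[-0.037,0.17,0]]' --rotation '[[0,0,-0.002],[0,0,-0.008],[0,0,-0.017],[0,0,-0.029],[0,0,-0.044],[0,0,-0.061],[0,0,-0.081],[0,0,-0.102],[0,0,-0.123],[0,0,-0.139],[0,0,-0.149],[0,0,-0.152]]' --claw '[1,1,1,1,1,1,1,1,1,1,1,1]'

```text
clock: 24.45
position: [0.5713, 0.1646, 0.2032]
orientation: [0.9, 0.437, -0.001, -0.0]
ft_force: [-0.1, 0.6, -4.0]
grip_width: 0.297
```

```bash
python3 - <<'E'
from h import *
s=bot.get_state();print(s['grip_width'],s['ft_force'],s['joints'][6])
p0=s['position'];p1=np.array([.6178,-.051,.2])
A=R.from_quat(s['orientation']);y=A.as_matrix()[:,1];y0=np.degrees(np.arctan2(y[1],y[0]));print(y0)
for i in range(1,13):
    u=i/12;u=u*u*(3-2*u)
    print(*[x.round(3).tolist() for x in rel(p0+u*(p1-p0),down(y0+u*(5.2-y0)))])
E
```

```text
0.2969090909311287 [-0.10174037  0.55674773 -4.00204565] -1.373456269398426
-38.187264678715835
[-0.004, 0.004, 0.0] [-0.0, 0.0, -0.005]
[-0.013, 0.016, 0.0] [-0.0, 0.0, -0.018]
[-0.028, 0.033, 0.001] [-0.0, 0.0, -0.038]
[-0.046, 0.055, 0.001] [-0.0, 0.0, -0.062]
[-0.066, 0.08, 0.002] [-0.0, 0.0, -0.091]
[-0.088, 0.106, 0.002] [-0.0, 0.0, -0.12]
[-0.11, 0.132, 0.002] [-0.0, 0.0, -0.15]
[-0.13, 0.157, 0.003] [-0.0, 0.0, -0.178]
[-0.148, 0.179, 0.003] [-0.0, 0.0, -0.203]
[-0.163, 0.197, 0.004] [-0.0, 0.0, -0.223]
[-0.172, 0.208, 0.004] [-0.0, 0.0, -0.236]
[-0.176, 0.212, 0.004] [-0.0, 0.0, -0.241]
```

send_rows --delta_pos '[[-0.004,0.004,0],[-0.013,0.016,0],[-0.028,0.033,0.001],[-0.046,0.055,0.001],[-0.066,0.08,0.002],[-0.088,0.106,0.002],[-0.11,0.132,0.002],[-0.13,0.157,0.003],[-0.148,0.179,0.003],[-0.163,0.197,0.004],[-0.172,0.208,0.004],[-0.176,0.212,0.004]]' --rotation '[[0,0,-0.005],[0,0,-0.018],[0,0,-0.038],[0,0,-0.062],[0,0,-0.091],[0,0,-0.12],[0,0,-0.15],[0,0,-0.178],[0,0,-0.203],[0,0,-0.223],[0,0,-0.236],[0,0,-0.241]]' --claw '[1,1,1,1,1,1,1,1,1,1,1,1]'

```text
clock: 25.95
position: [0.6175, -0.05, 0.1998]
orientation: [0.674, 0.739, -0.0, -0.001]
ft_force: [0.5, -0.3, -4.6]
grip_width: 0.298
```

send_rows --delta_pos '[[0,0,0],[0,0,0]]' --rotation '[[0,0,0],[0,0,0]]' --claw '[1,1]'

```text
clock: 26.2
position: [0.6174, -0.0484, 0.2001]
orientation: [0.674, 0.739, 0.0, -0.001]
ft_force: [-0.3, 0.3, -4.2]
grip_width: 0.301
```

```bash
python3 - <<'E'
from h import *
s=bot.get_state();print(s['position'],s['grip_width'],s['ft_force'])
f='w9.png';b=snap('wrist',f)['pixels'][:,:,::-1].copy();h=cv2.cvtColor(b,40)
for nm,lo,hi in(('blue',(100,120,60),(125,255,255)),('orange',(5,150,100),(22,255,255))):
  N,l,st,ce=cv2.connectedComponentsWithStats(cv2.inRange(h,lo,hi))
  for i in range(1,N):
    if st[i,4]>100:print(nm,st[i],ce[i].round(1),ray(f,*ce[i],.2).round(4),ray(f,*ce[i],.05).round(4))
for z in(.2,.09,.046,.043):print(z,rel([.6178,-.051,z],down(5.2)))
E
```

```text
[ 0.61740538 -0.04841065  0.20005271] 0.30057098505416063 [-0.26389316  0.33307137 -4.1579995 ]
blue [ 260  167  123   68 7813] [321.  200.8] [ 0.6139 -0.0097  0.2   ] [ 0.6161 -0.0332  0.05  ]
blue [ 273  374   96   34 1919] [320.4 393.9] [ 0.6232 -0.1121  0.2   ] [ 0.6337 -0.2273  0.05  ]
orange [280 158  85   9 570] [326.1 161.5] [0.6145 0.008  0.2   ] [6.173e-01 3.000e-04 5.000e-02]
0.2 (array([-0.0032,  0.0001,  0.0001]), array([-0.0002, -0.0003,  0.0005]))
0.09 (array([-0.0034,  0.0002,  0.1376]), array([-0.0002, -0.0003,  0.0005]))
0.046 (array([-0.0034,  0.0003,  0.1926]), array([-0.0002, -0.0003,  0.0005]))
0.043 (array([-0.0034,  0.0003,  0.1964]), array([-0.0002, -0.0003,  0.0005]))
```

send_rows --delta_pos '[[-0.003,0,0.005],[-0.003,0,0.02],[-0.003,0,0.045],[-0.003,0,0.07],[-0.003,0,0.095],[-0.003,0,0.12],[-0.003,0,0.14],[-0.003,0,0.155],[-0.003,0,0.167],[-0.003,0,0.177],[-0.003,0,0.185],[-0.003,0,0.19]]' --rotation '[[0,0,0],[0,0,0],[0,0,0],[0,0,0],[0,0,0],[0,0,0],[0,0,0],[0,0,0],[0,0,0],[0,0,0],[0,0,0],[0,0,0]]' --claw '[1,1,1,1,1,1,1,1,1,1,1,1]'

```text
clock: 27.75
position: [0.6176, -0.0516, 0.0477]
orientation: [0.674, 0.739, -0.0, -0.001]
ft_force: [-0.7, -0.8, -4.4]
grip_width: 0.298
```

send_rows --delta_pos '[[0,0,0.002],[0,0,0.004],[0,0,0.006],[0,0,0.006]]' --rotation '[[0,0,0],[0,0,0],[0,0,0],[0,0,0]]' --claw '[1,1,1,1]'

```text
clock: 28.25
position: [0.6177, -0.0516, 0.0434]
orientation: [0.674, 0.739, -0.0, -0.0]
ft_force: [-0.4, -0.1, -2.5]
grip_width: 0.303
```

send_rows --delta_pos '[[0,0,0.001],[0,0,0.002],[0,0,0.002]]' --rotation '[[0,0,0],[0,0,0],[0,0,0]]' --claw '[1,1,1]'

```text
clock: 28.62
position: [0.6188, -0.0515, 0.0432]
orientation: [0.674, 0.739, 0.001, 0.001]
ft_force: [-1.5, -0.5, 11.7]
grip_width: 0.303
```

send_rows --delta_pos '[[0,0,0],[0,0,0],[0,0,0],[0,0,0],[0,0,-0.01],[0,0,-0.03],[0,0,-0.07],[0,0,-0.14],[0,0,-0.2],[0,0,-0.2]]' --rotation '[[0,0,0],[0,0,0],[0,0,0],[0,0,0],[0,0,0],[0,0,0],[0,0,0],[0,0,0],[0,0,0],[0,0,0]]' --claw '[0,-0.4,-0.5,-0.5,-0.5,-0.5,-0.5,-0.5,-0.5,-0.5]'

```text
clock: 29.88
position: [0.6198, -0.0511, 0.2067]
orientation: [0.674, 0.739, 0.002, 0.002]
ft_force: [0.6, 0.4, -0.8]
grip_width: 0.749
```

```bash
python3 - <<'E'
from h import *
print(bot.get_state()['position'],bot.get_state()['ft_force'],rel([.55,.10,.25]))
E
```

```text
[ 0.6198225  -0.05112133  0.20673501] [ 0.64151502  0.38885214 -0.7716848 ] (array([ 0.1961, -0.0693, -0.0546]), array([0., 0., 0.]))
```

send_rows --delta_pos '[[-0.095,0,-0.02],[-0.12,0,-0.02],[-0.12,0,-0.02],[-0.12,0,-0.02]]' --rotation '[[0,0,0],[0,0,0],[0,0,0],[0,0,0]]' --claw '[-0.5,-0.5,-0.5,-0.5]'

```text
clock: 30.38
position: [0.6261, -0.1465, 0.2174]
orientation: [0.674, 0.739, -0.0, -0.001]
ft_force: [-0.3, 0.4, -0.6]
grip_width: 0.752
```

```bash
python3 - <<'E'
from h import *
f='w10.png';b=snap('wrist',f)['pixels'][:,:,::-1].copy();h=cv2.cvtColor(b,40);print(bot.get_state()['position'])
M=np.array([[np.cos(.09),-np.sin(.09)],[np.sin(.09),np.cos(.09)]]);c=np.array([.6175,-.0514])
for nm,lo,hi in(('blue',(100,120,60),(125,255,255)),('orange',(5,150,100),(22,255,255))):
  N,l,st,ce=cv2.connectedComponentsWithStats(cv2.inRange(h,lo,hi))
  for i in range(1,N):
    if st[i,4]>40:print(nm,st[i],ce[i].round(1))
for y in(.043,-.043):
  for z,e in((.082,.022),(.056,.031)):
    q=np.array([proj(f,np.r_[c+M@[sx*e,y+sy*.011],z]) for sx in(1,-1) for sy in(1,-1)]);print(z,'box',q.min(0).round(),q.max(0).round())
cv2.imwrite('pics/w10c.png',b)
b=h[:,:,:]
for n in('top','side'):
  c=snap(n,n+'10.png')
  if n=='top':
    m=cv2.inRange(cv2.cvtColor(c['pixels'][:,:,::-1].copy(),40),(100,120,60),(125,255,255));N,l,st,ce=cv2.connectedComponentsWithStats(m)
    for i in range(1,N):
      if st[i,4]>20:
        p=ray('top10.png',*ce[i],.08);print(st[i],ce[i].round(1),p)
    a=cv2.imread('pics/top0.png').astype(int)[175:215,222:262];print('gauge diff',abs(a-c['pixels'][175:215,222:262,::-1]).mean())
print(bot.get_state()['ft_force'])
E
```

```text
[ 0.62616848 -0.14588332  0.21739855]
blue [ 294   23   58   41 1890] [322.5  39.7]
blue [ 295  146   54   28 1397] [322.  159.2]
orange [281  32  19  35 355] [287.1  49. ]
orange [346  32  23  35 495] [359.6  50.1]
orange [344 143  21  25 369] [356.7 154.9]
orange [284 144  17  24 248] [289.2 154.8]
0.082 box [292.  22.] [352.  55.]
0.056 box [283.  32.] [360.  62.]
0.082 box [293. 143.] [349. 172.]
0.056 box [285. 143.] [357. 169.]
[   0  170   82  120 7077] [ 40.4 229.9] [0.59590266 0.78842371 0.08      ]
[387 213   9  18 143] [391.1 221.4] [ 0.61852253 -0.09417041  0.08      ]
[352 216   9  18 144] [355.8 224.5] [ 0.61041907 -0.00633311  0.08      ]
[147 218  16  12  78] [153.7 223.2] [0.61328609 0.50133323 0.08      ]
[158 239  16  12  85] [165.4 245.1] [0.55797131 0.46896449 0.08      ]
[180 286  13  14  82] [186.4 292.2] [0.44121803 0.41150823 0.08      ]
[160 300   7   9  35] [162.7 303.8] [0.41275586 0.46904384 0.08      ]
[165 307   9   8  41] [168.4 311. ] [0.39525975 0.45417844 0.08      ]
gauge diff 28.158958333333334
[0.26814382 0.20065916 0.58755605]
```

The viewer limit is reached, so remaining checks go by numbers: blue blocks sit between the orange walls within ~3 px of prediction. Check the gauge, pot, valve and door by template matching.

```bash
python3 - <<'E'
import cv2,numpy as np
A,B,D=[cv2.imread(f'pics/{f}.png') for f in('top0','t2','top10')]
for n,S,(x,y,w,h) in(('gauge',A,(225,180,42,34)),('valve',A,(235,281,30,24)),('pot',A,(474,178,42,40)),('door',B,(412,174,62,110)),('cabinet',A,(312,80,100,60))):
    T=S[y:y+h,x:x+w];F=D[y-20:y+h+20,x-20:x+w+20];_,v,_,p=cv2.minMaxLoc(cv2.matchTemplate(F,T,5));print(n,round(v,3),np.array(p)-20)
E
```

```text
gauge 0.999 [0 0]
valve 0.983 [0 0]
pot 0.248 [4 9]
door 0.435 [ 5 20]
cabinet 0.96 [0 0]
```

send_rows --delta_pos '[[0,0,-0.1],[0.1,-0.04,-0.12],[0.2,-0.09,-0.12],[0.36,-0.13,-0.12],[0.36,-0.13,-0.12],[0.36,-0.13,-0.12],[0.36,-0.13,-0.12],[0.36,-0.13,-0.12]]' --rotation '[[0,0,0],[0,0,0],[0,0,0],[0,0,0],[0,0,0],[0,0,0],[0,0,0],[0,0,0]]' --claw '[-0.5,-0.5,-0.5,-0.5,-0.5,-0.5,-0.5,-0.5]'

```text
clock: 31.52
position: [0.4965, 0.1302, 0.3138]
orientation: [0.673, 0.739, -0.0, -0.0]
ft_force: [1.2, -0.4, -0.4]
grip_width: 0.747
```

```bash
python3 - <<'E'
from h import *
snap('top','top11.png')
A,B,D=[cv2.imread(f'pics/{f}.png') for f in('top0','t2','top11')]
for n,S,(x,y,w,h) in(('pot',A,(474,178,42,40)),('door',B,(422,190,45,88))):
    T=S[y:y+h,x:x+w];F=D[y-20:y+h+20,x-20:x+w+20];_,v,_,p=cv2.minMaxLoc(cv2.matchTemplate(F,T,5));print(n,round(v,3),np.array(p)-20)
s=bot.get_state();print(s['clock'],s['position'],s['ft_force'])
E
```

```text
pot 0.999 [0 0]
door 0.995 [0 0]
31.575 [0.49687836 0.12931716 0.31357759] [ 0.3696015  -0.00317938 -0.04097807]
```

```bash
python3 -c "
from workcell import bot
print(bot.sign_off())"
```

```text
the job is handed in; nothing more can be done
None
```

The job is handed in at about 31.6 s of the 66 s allowed. The door is open about 1.7 rad, the tray is pulled out to its stop, and the cylinder lies in both saddles, released. No verdict is reported, so this rests on my own checks.

**The drop:** on the first carry the cylinder slipped out of the 50 N grip and fell from about 0.2 m onto the bench, coming to rest just short of the valve. I found it again, regripped at 80 N and then 115 N, and carried it slowly. When it touched the saddles the wrist force rose to about 12 N, and I opened the fingers there, at seated height.

**Last checks:**
- **Cylinder:** both blue blocks sit within about 3 pixels (about 2 mm) of their predicted seated positions, and its length is within about 1° of the saddle axis. The height was not measured on its own; it follows from the touch-down and the image match.
- **Tray:** the images put it about 2 mm short of fully out, well past the 145 mm needed.
- **Door:** its template matches the picture taken just after opening, with no shift.
- **Valve, gauge and pot:** template matching shows no shift from the start.
- **Robot:** the hand is clear of everything, with about 0 N at the wrist.

**Checks that disagreed or failed:**
- A plain image difference at the gauge came out high, but template matching showed no movement (0.999).
- The first pot and door checks failed only because the arm hid them; both passed once it was moved away.
- The last wrist picture could not be viewed because the 12-picture limit was reached, so the final seating was checked by code only.

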